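# Gauge the bore of a jeweller's bench block

### The arm

A 6-joint arm with a two-finger parallel gripper is mounted at the origin on the work surface. World frame = base frame: x ahead of the robot, y to its left, z up, the work surface at z = 0. Lengths are in mm, angles in rad, forces in N, time in s.
With the tool pointing down it reaches from about 275 to 1000 mm from the base axis. Payload 8.4 kg.
Tool frame: the origin (TCP) lies on the centre line of the jaws, within the pads' length; the fingertips stand r.tip_reach ahead of it and the grasp point (between the pads) lies 3 mm ahead of it (r.tip_reach is the distance from the TCP to the fingertips, in mm); z points along the fingers, y is the direction in which the jaws open and shut (so a half turn about z gives the same grasp; the last joint's range is limited). The gripper opens to 85 mm and grips with 20 to 120 N. Pads are 22 mm wide; open, the fingers measure 114 mm over their backs; the gripper's body (76 mm by 85 mm) begins 54 mm behind the grasp point. The pads swing forward as they close: fully open they stand 13 mm farther back than shut.
Start: joints at [-1.299, 0.353, 1.633, -0, 1.155, -0.002], TCP at [168.993, -601.722, 253.281] pointing down, gripper open.
Joint ranges: [-2.63, 2.63], [-0.92, 2.1], [0.06, 2.66], [-1.3, 4.44], [0, 2.69], [-3.02, 3.02]. Speed limits (rad/s): [2.22, 2.22, 2.79, 3.14, 3.14, 3.14].

### API

Orientations are given as [roll, pitch, yaw] about the fixed x, y, z axes, in that order (R = Rz(yaw) Ry(pitch) Rx(roll)).
In Python, from rig import sense, optics, r, nets gives the robot as it stands. The module is installed in compiled form; this text tells all that it offers.
- The arm moves only by the tool carry_out, never from a script. Its argument "increments" is a list that holds one entry, the list of rows, each a list of 6 numbers: the shift along the tool's x, y, z normalised to -1 to 1, where 1 is 40 cm, then the turn, a rotation vector about the tool's x, y, z normalised to -1 to 1, where 1 is 60 degrees. A call has 1 to 5 rows; each row is the pose to reach, as a shift and turn from the pose commanded when the call began, along the tool's axes at that moment; what a row does not reach only later rows make up. A row lasts 1/12 s, in which the tool goes at most 41.7 mm and 7.16 degrees, less where a joint would pass 70% of its speed; a pose out of reach is approached as far as the arm can. A call with a number of a shift or a turn outside -1 to 1 is refused whole. A call with a gripper value outside its range is refused whole. "hand" is the closure, from 0 (fully open) to 1 (shut), set as the call begins (left out, the last holds). The fingers move at their own pace and stop on an object; "squeeze" is the grip in N (left out, the last holds). Time passes only in rows, so rows that repeat a pose let the fingers close. It gives the time, the measured TCP pose, the force and the opening at its end, in the units of the state.
- sense(): the state, without advancing time (a new reading comes with each control period).
- optics.grab_frame(name): name is "scene" or "side" or "wrist"; returns a dict with "img" (420x560x3 uint8, red, green, blue), "range_z" (420x560 float32, mm along the optical axis (not along the pixel's ray), 0 where there is no reading), "fov_y" (degrees; the focal length in pixels is half the picture's height over the tangent of half this angle, whatever the lens; pixels are square), "cx", "cy" (the principal point, pixels), "R" (3x3) and "t" (3): a world point X has camera coordinates R X + t. Camera axes: x right, y down, z forward; pixel columns grow to the right and rows downward; lengths in mm; the calibration is good to about 2 mm. A picture is of the moment at which its call begins.
- r.sign_off(): hands the job in, once; it reports no verdict.
Trained networks look in the newest picture that a camera, given by its name, has taken for a name from the list of things; names that differ only in an ending like _2 or _b are one class to them, and where a whole thing is asked for, a point or a joint stands for the part that bears it (a point fixed in the world has none). Each returns a list of dicts, best first, with "confidence" (0 to 1); they miss things now and then, are a little off and sometimes report something else, mostly with a low value. They report only what shows in the picture. A call takes as long as a camera call.
- nets.trace(target, camera): "mask" (420x560 bool, what is visible of it).
- nets.tip_of(target, camera): "point" ([x, y, z] in mm, in world coordinates, good to about 4 mm: a listed point, or the origin of a listed thing).
The state is a dict: "clock": time; "qpos": joint angles; "qvel": joint speeds; "joint_efforts": joint torques, N m; "eef_pos": TCP position; "tcp_rot": TCP orientation; "contact_force": force on the tool from outside, world axes, zero at the start; "wrist_torque": the same for the moment, N m; "opening": opening from 0.0 (shut) to 1.0 (fully open).
Only numpy, scipy, OpenCV 4.12 (cv2) and the standard library are available. Lean on these libraries where they do the work, as an engineer would, in place of code of your own. Each camera call takes 0.05 s, during which the arm holds its last target.

### The job

Set the brass guide bush into the pocket of the steel block, head up and fully home, and let go of it. Then take the gauge rod from its slanted rest by the handle, push it gently down through the bush until its collar stops on the bush, and draw it right out again, leaving the bush seated. Finish holding the rod still and level, at least 15 cm above the bench and touching nothing else, so that its tip can be read; do not put it down, and leave the other things on the bench alone.

Things in the scene. Friction and masses are not known exactly. Their poses are not given: they have to be found in the camera images.
- block: fixed square block of dark steel, 80 x 80 mm, 60 mm tall, with one round pocket in the middle of its top; origin at the centre of its underside, z up, x and y along its sides
- pocket (a point): centre of the pocket's mouth, level with the block's top (60 mm above the bench). The pocket is 24.5 mm across (chamfered 2 mm) and 18 mm deep; a 14 mm bore runs on from its floor down to the bench. z up
- bush: loose brass guide bush, 44 mm tall, 0.18 kg, standing head up on the bench: a spigot 22 mm across and 16 mm long below, a square head 34 x 34 mm and 28 mm tall above it, a 13 mm bore right through. Origin at the centre of the spigot's lower end, z along the bore towards the head, x and y square to the head's flat sides. Fully home, the head's shoulder lies on the block's top, so the origin is 16 mm below the pocket's mouth
- bush_mouth (a point): centre of the upper end of the bush's bore, 44 mm above its origin; the edge of the bore is chamfered 2 mm there. Same axes as the bush
- rest: fixed wooden foot, 100 x 60 x 10 mm, with a steel V trough, 62 mm long, sloping at 45 degrees, that carries the gauge rod; x of the body points horizontally towards the high end, z up
- gauge: loose gauge rod, 156 mm long, 65 g: steel rod 9 mm across and 75 mm long with a tapered tip and three dark ring marks, then a steel collar 24 mm across and 6 mm thick, then a pale wooden handle 15 mm across and 75 mm long. Origin at the end of the tip, z along the rod from tip to handle. At the start it lies in the rest at 45 degrees, tip low and nearer the robot, collar against the trough's upper end, handle up and free; it can be lifted straight up
- collar (a point): centre of the collar's underside (the face towards the tip), 75 mm from the tip along the rod; same axes as the gauge
- handle (a point): point on the axis in the middle of the handle, 118.5 mm from the tip; same axes as the gauge. The rod balances about 60 mm from the tip
- spacer: bystander: loose brass ring, 34 mm across, 14 mm tall
- plain_rod: bystander: loose plain steel rod without collar or handle, 9 mm across, 110 mm long, lying
- hammer: bystander: loose hammer, 210 mm long, lying
- bowl: bystander: loose white bowl, 96 mm across, 40 mm tall
- jar: bystander: loose glass jar with a white cap, 56 mm across, 60 mm tall
- clay_cup: bystander: loose clay cup, 68 mm across, 60 mm tall

How it is judged (in metres and radians):
On the way, in this order (a step that is already met when the one before it is completed fails the run):
1. the bush is seated head up in the pocket and let go (horizontal distance between bush and pocket below 0.003 m and z of bush in the frame of pocket below -0.0135 m and angle between bush's own z axis and vertical below 0.06 rad and contact force between the fingers and bush below 0.05 N), for 0.2 s.
2. the gauge rod is in the seated bush with its collar down on it (horizontal distance between bush and pocket below 0.003 m and z of bush in the frame of pocket below -0.0135 m and angle between bush's own z axis and vertical below 0.06 rad and z of collar in the frame of bush_mouth below 0.002 m and horizontal distance between collar and bush_mouth below 0.005 m and angle between the z axis of gauge and the z axis of bush, either way round below 0.1 rad and contact force between gauge and bush above 0.2 N), for 0.1 s.
3. the rod is drawn right out, the bush still seated (horizontal distance between bush and pocket below 0.003 m and z of bush in the frame of pocket below -0.0135 m and angle between bush's own z axis and vertical below 0.06 rad and z of gauge in the frame of bush_mouth above 0.01 m), for 0.1 s.
At the end, for the whole second after the job is handed in: the bush sits home in the pocket, head up (3 mm off axis, 2.5 mm off home, 3 degrees of tilt at most); the gauge rod is held still in the fingers, level within 10 degrees, tip and handle 145 mm or more above the bench, touching neither bush, block nor rest (horizontal distance between bush and pocket below 0.003 m and z of bush in the frame of pocket below -0.0135 m and angle between bush's own z axis and vertical below 0.06 rad and angle between gauge's own z axis and vertical between 1.396 and 1.745 rad and height (world z) of each of gauge, handle above 0.145 m and contact force between the fingers and gauge above 1 N and linear speed of gauge below 0.03 m/s and angular speed of gauge below 0.2 rad/s and contact force between gauge and bush below 0.05 N and contact force between gauge and block below 0.05 N and contact force between gauge and rest below 0.05 N); the arm keeps its last pose, push and grip.
It fails at once if the rod is rammed against the bush (more than 45 N) (contact force between gauge and bush above 45 N).
It fails at once if a bystander is displaced by more than 3 cm (distance of any of spacer, plain_rod, hammer, bowl, jar, clay_cup from where it was at the start of the episode above 0.03 m).
It also fails if it takes over 59 s, if anything falls off the work surface, if the arm or the gripper's body presses on something with over 40 N, if the wrist force passes 120 N, or if a joint passes its speed limit or range.

## Working session

There is one attempt and no reset: what is moved stays moved. The work goes in short steps, Python scripts to look and compute and a tool call to move; the robot and the scene stay as the last step left them, time stands still between calls to the robot, and variables do not carry over. Pictures are saved under pics/ and viewed, and the job is handed in when it is done.

Besides the shell and the picture viewer there is one more tool, called by a JSON object that holds its "name" and its "arguments", one argument or row to a line. carry_out: Moves the arm, as the interface text tells. Its arguments: {"type":"object","properties":{"increments":{"type":"array","items":{"type":"array","items":{"type":"array","items":{"type":"number","minimum":-1,"maximum":1}}}},"hand":{"type":"number"},"squeeze":{"type":"number"}},"required":["increments"]}

```bash
ls; mkdir -p pics
cat > h.py <<'E'
import numpy as np, cv2
from rig import sense, optics, r, nets
from scipy.spatial.transform import Rotation as Ro
def K(f):
    return (f['img'].shape[0]/2)/np.tan(np.radians(f['fov_y'])/2)
def pts(f,mask=None):
    F=K(f); z=f['range_z']; m=z>0
    if mask is not None: m=m&mask
    v,u=np.nonzero(m); d=z[v,u]
    C=np.c_[(u-f['cx'])/F*d,(v-f['cy'])/F*d,d]
    return (C-f['t'])@f['R'], u, v
def proj(f,X):
    c=f['R']@np.asarray(X,float)+f['t']; F=K(f)
    return c[:2]/c[2]*F+[f['cx'],f['cy']]
def save(f,n,s=1):
    cv2.imwrite('pics/'+n,cv2.cvtColor(f['img'],cv2.COLOR_RGB2BGR))
E
python3 - <<'E'
from h import *
np.set_printoptions(precision=1,suppress=True)
s=sense(); print(s, r.tip_reach)
for c in ['scene','side']:
    f=optics.grab_frame(c); save(f,c+'0.png'); print(c,K(f),-f['R'].T@f['t'])
    for t in ['block','pocket','bush','bush_mouth','rest','gauge','collar','handle','spacer','plain_rod','hammer','bowl','jar','clay_cup']:
        try: print(c,t,[(np.round(d['point']),round(d['confidence'],2)) for d in nets.tip_of(t,c)][:2])
        except Exception as e: print(t,e)
E
```

```text
pics
{'clock': 0.0, 'qpos': array([-1.3,  0.4,  1.6, -0. ,  1.2, -0. ]), 'qvel': array([-0., -0., -0.,  0.,  0., -0.]), 'joint_efforts': array([ -0. , -60.5, -34.2,  -0. ,   0. ,  -0. ]), 'eef_pos': array([ 168.9, -601.3,  252.6]), 'tcp_rot': array([-3.1,  0. ,  0.3]), 'contact_force': array([ 1.2, -0.3,  0.5]), 'wrist_torque': array([ 0.,  0., -0.]), 'opening': 1.0004148953363303} 22.0
scene 438.5062020216253 [1502.6  199.8  734.8]
scene block [(array([529., 227.,  -2.]), 0.96), (array([ 557., -181.,  120.]), 0.32)]
scene pocket [(array([536., 229.,  64.]), 0.65)]
scene bush [(array([455.,  22.,  -5.]), 0.72)]
scene bush_mouth [(array([455.,  23.,  41.]), 0.76), (array([ 532., -180.,   -0.]), 0.58)]
scene rest [(array([ 532., -180.,    3.]), 0.84)]
scene gauge [(array([ 472., -187.,   35.]), 0.48)]
scene collar [(array([ 526., -182.,   85.]), 0.58), (array([ 384., -107.,   -1.]), 0.4)]
scene handle [(array([ 556., -179.,  116.]), 0.41)]
scene spacer [(array([375.,  95.,  -1.]), 0.49)]
scene plain_rod [(array([ 385., -102.,   -4.]), 0.62)]
scene hammer [(array([697., -15.,   4.]), 0.
[... 334 characters left out ...]
ay([ 384., -102.,    0.]), 0.59)]
side bush [(array([453.,  21.,  -0.]), 0.84)]
side bush_mouth [(array([453.,  25.,  40.]), 0.73)]
side rest [(array([ 533., -183.,   -1.]), 0.7)]
side gauge [(array([ 472., -182.,   26.]), 0.74)]
side collar [(array([ 525., -186.,   85.]), 0.77)]
side handle [(array([ 554., -179.,  120.]), 0.76), (array([ 536., -181.,   -0.]), 0.22)]
side spacer [(array([375.,  96.,  -0.]), 0.45)]
side plain_rod [(array([ 381., -100.,   -0.]), 0.7), (array([ 472., -184.,   29.]), 0.51)]
side hammer [(array([694., -11.,   2.]), 0.94)]
side bowl [(array([743., 214.,   0.]), 0.65)]
side jar [(array([ 729., -267.,   -1.]), 0.88)]
side clay_cup [(array([403., 382.,   2.]), 0.62)]
```

View pics/scene0.png

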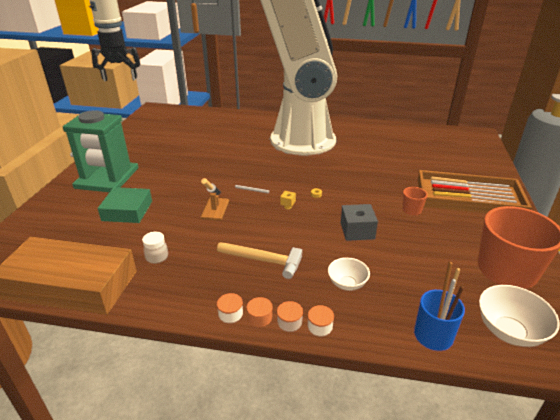

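View pics/side0.png

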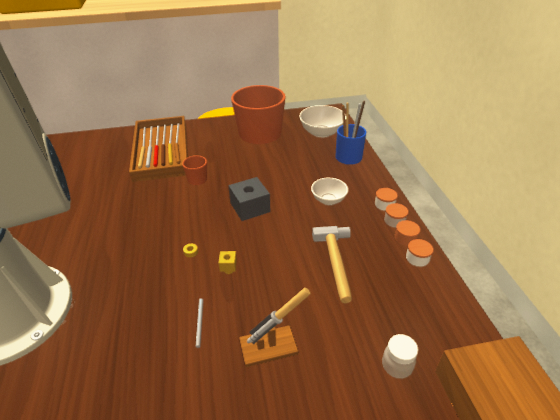

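Run:
```python
from h import *
np.set_printoptions(precision=1,suppress=True)
for c in ['scene','side']:
    f=optics.grab_frame(c)
    for n,h0,h1,H in [('block',54,70,60),('bush',38,50,44)]:
        m=nets.trace(n,c)[0]['mask']; m=cv2.erode(m.astype(np.uint8),np.ones((3,3)))>0 if n=='block' else m
        P,u,v=pts(f,m); k=(P[:,2]>h0)&(P[:,2]<h1); Q=P[k]
        rc=cv2.minAreaRect(Q[:,:2].astype(np.float32)); print(c,n,len(Q),np.median(Q[:,2]),rc)
    m=nets.trace('gauge',c); 
    for mm in m[:2]:
        P,u,v=pts(f,mm['mask']); k=P[:,2]>90; Q=P[k]; print('gauge',mm['confidence'],len(Q),Q.mean(0) if len(Q) else 0, Q.min(0),Q.max(0))
        if len(Q)>10:
            vv=np.linalg.svd(Q-Q.mean(0))[2][0]; print(vv)
```

```text
scene block 520 60.25232816038258 ((535.592529296875, 227.2679443359375), (81.71189880371094, 78.02559661865234), 13.995525360107422)
scene bush 92 43.72808080375965 ((458.40399169921875, 23.002330780029297), (34.488853454589844, 34.593894958496094), 73.88339233398438)Traceback (most recent call last):
  File "<stdin>", line 11, in <module>
    return umr_minimum(a, axis, None, out, keepdims, initial, where)
ValueError: zero-size array to reduction operation minimum which has no identity
```

The pictures show the bush at scene (288,199), the block at (359,222), the gauge on its rest at (212,197), and the bystanders clear of all three. I'll refine the measurements next.

```bash
cat >> h.py <<'E'
def goto(pos,Rt,maxrows=5,rnd=4):
    """print per-row increments (at speed cap) from current measured pose, tool axes"""
    s=sense(); p=np.array(s['eef_pos']); R0=Ro.from_euler('xyz',s['tcp_rot'])
    d=R0.inv().apply(np.asarray(pos)-p)/400; w=(R0.inv()*Rt).as_rotvec()
    wn=w/np.radians(60)
    print('at',p.round(1),'yaw etc',np.degrees(s['tcp_rot']).round(1),'dist',round(np.linalg.norm(d)*400,1),'rows need',round(max(np.linalg.norm(d)*400/41.7,np.degrees(np.linalg.norm(w))/7.16),1))
    print('FULL',np.r_[d,wn].round(rnd).tolist())
def down(yaw): # tool pointing down, tool x at world yaw (deg)
    return Ro.from_euler('z',yaw,degrees=True)*Ro.from_euler('x',180,degrees=True)
E
python3 - <<'E'
from h import *
np.set_printoptions(precision=2,suppress=True)
s=sense(); print(s['tcp_rot'],s['clock'])
for c in ['scene','side']:
    f=optics.grab_frame(c)
    for n,h0,h1,H in [('block',54,66,60),('bush',40,48,44)]:
        m=nets.trace(n,c)[0]['mask']
        P,u,v=pts(f,m); k=(P[:,2]>h0)&(P[:,2]<h1); Q=P[k]
        rc=cv2.minAreaRect(Q[:,:2].astype(np.float32)); print(c,n,len(Q),np.median(Q[:,2]),rc)
    P,u,v=pts(f); 
    k=(abs(P[:,0]-540)<110)&(abs(P[:,1]+181)<40)&(P[:,2]>98)&(P[:,2]<170); Q=P[k]
    print('handle',len(Q),Q.min(0),Q.max(0),Q.mean(0),np.linalg.svd(Q-Q.mean(0))[2][0])
goto([457,23,200],down(-16)); goto([457,23,200],down(74));goto([457,23,200],down(16))
E
```

```text
[ 3.14 -0.    0.27] 1.7
scene block 575 60.271883593673294 ((534.3533935546875, 228.50070190429688), (85.08537292480469, 80.98358917236328), 14.392054557800293)
scene bush 81 44.366227334688375 ((458.090576171875, 21.85790252685547), (33.59144973754883, 35.03266143798828), 83.40409851074219)
handle 64 [ 538.73 -184.19   99.02] [ 587.23 -170.38  148.18] [ 569.18 -176.02  128.29] [-0.66  0.01 -0.75]
side block 661 60.857496040339505 ((534.0491943359375, 226.24124145507812), (80.63996124267578, 84.2893295288086), 15.830377578735352)
side bush 189 44.940393221196416 ((456.6415710449219, 20.544376373291016), (36.130741119384766, 34.56068420410156), 79.70990753173828)
handle 337 [ 520.36 -190.96   98.15] [ 586.25 -175.12  148.79] [ 556.64 -184.34  123.65] [-0.73 -0.05 -0.68]
at [ 169.  -601.7  253.3] yaw etc [180.   -0.   15.7] dist 690.0 rows need 16.5
FULL [1.1155, -1.309, 0.1332, 0.0001, -0.0, 0.5281]
at [ 169.  -601.7  253.3] yaw etc [180.   -0.   15.7] dist 690.0 rows need 16.5
FULL [1.1155, -1.309, 0.1332, 0.0001, 0.0, -0.9719]
at [ 169.  -601.7  253.3] yaw etc [180.   -0.   15.7] dist 690.0 rows need 16.5
FULL [1.1155, -1.309, 0.1332, 0.0001, -0.0, -0.0052]
```

{"name": "carry_out", "arguments": {
  "increments": [
    [[0.065,-0.077,0,0,0,-0.11],[0.13,-0.154,0,0,0,-0.22],[0.195,-0.231,0,0,0,-0.33],[0.26,-0.308,0,0,0,-0.44],[0.325,-0.385,0,0,0,-0.55]]
  ],
  "hand": 0,
  "squeeze": 60
}}

```text
clock: 2.42
eef_pos: [252.8, -416.6, 253.3]
tcp_rot: [3.141, -0.0, 0.855]
contact_force: [1.0, -0.2, 0.4]
opening: 1.0
```

Run:
```python
from h import *
goto([457,23,230],down(80)); print(sense()['clock'])
```

```text
at [ 252.8 -416.6  253.3] yaw etc [180.  -0.  49.] dist 485.3 rows need 11.6
FULL [1.1643, -0.3363, 0.0581, 0.0002, 0.0, -0.5171]
2.4167
```

{"name": "carry_out", "arguments": {
  "increments": [
    [[0.098,-0.028,0.005,0,0,-0.1],[0.196,-0.056,0.01,0,0,-0.2],[0.294,-0.084,0.015,0,0,-0.3],[0.392,-0.112,0.02,0,0,-0.4],[0.49,-0.14,0.025,0,0,-0.51]]
  ]
}}

```text
clock: 2.83
eef_pos: [340.2, -232.4, 243.5]
tcp_rot: [3.141, 0.0, 1.388]
contact_force: [-0.1, 0.6, -1.0]
opening: 1.004
```

Run:
```python
from h import *
goto([457,23,230],down(80)); print(sense()['clock'])
```

```text
at [ 340.2 -232.4  243.5] yaw etc [179.9   0.   79.5] dist 281.1 rows need 6.7
FULL [0.6809, 0.1712, 0.0337, 0.0008, 0.0003, -0.0075]
2.8333
```

{"name": "carry_out", "arguments": {
  "increments": [
    [[0.1,0.025,0.005,0,0,0],[0.2,0.05,0.01,0,0,0],[0.3,0.075,0.015,0,0,0],[0.4,0.1,0.02,0,0,0],[0.5,0.125,0.025,0,0,-0.007]]
  ]
}}

```text
clock: 3.25
eef_pos: [426.7, -44.8, 233.6]
tcp_rot: [3.14, -0.0, 1.391]
contact_force: [1.0, -0.7, -0.2]
opening: 0.998
```

{"name": "carry_out", "arguments": {
  "increments": [
    [[0.09,0.023,0.004,0,0,0],[0.18,0.046,0.008,0,0,0],[0.18,0.046,0.008,0,0,0]]
  ]
}}

```text
clock: 3.5
eef_pos: [459.6, 25.6, 230.3]
tcp_rot: [3.14, -0.002, 1.395]
contact_force: [-0.1, 0.5, 0.2]
opening: 0.999
```

Run:
```python
from h import *
np.set_printoptions(precision=2,suppress=True)
f=optics.grab_frame('wrist'); save(f,'w1.png'); print(K(f),-f['R'].T@f['t'],f['R'])
s=sense(); print(s['clock'],s['eef_pos'])
for d in nets.tip_of('bush_mouth','wrist')[:2]: print(d)
for d in nets.trace('bush','wrist')[:1]:
    P,u,v=pts(f,d['mask']); k=(P[:,2]>38)&(P[:,2]<50); Q=P[k]
    print(d['confidence'],len(Q),np.median(Q[:,2]),cv2.minAreaRect(Q[:,:2].astype(np.float32)))
```

```text
349.8602128295991 [474.15 108.47 351.07] [[ 0.98 -0.18  0.  ]
 [-0.17 -0.93  0.33]
 [-0.06 -0.32 -0.95]]
3.55 [458.24  23.38 230.1 ]
0.84 1194 44.165667310727784 ((456.1894226074219, 21.033445358276367), (34.2678108215332, 33.205875396728516), 78.95377349853516)
```

View pics/w1.png

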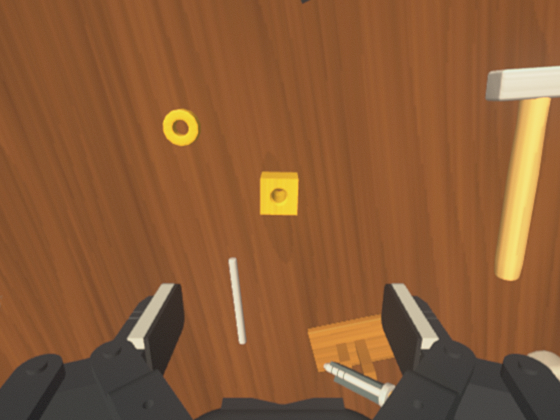

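The wrist view shows the bush at (279,194), square to the picture, with its centre at about (456,21), top at 44 mm and yaw 79°. Descending.

Run:
```python
from h import *
goto([456.3,21.3,43],down(79.3))
```

```text
at [456.9  20.9 230. ] yaw etc [-180.     0.    79.8] dist 187.0 rows need 4.5
FULL [0.001, -0.0013, 0.4674, -0.0005, 0.0004, 0.0084]
```

{"name": "carry_out", "arguments": {
  "increments": [
    [[0.0,0,0.1,0,0,0],[0,-0.001,0.2,0,0,0.008],[0.001,-0.001,0.3,0,0,0.008],[0.001,-0.001,0.4,0,0,0.008],[0.001,-0.001,0.467,0,0,0.008]]
  ]
}}

```text
clock: 4.07
eef_pos: [454.9, 19.6, 40.8]
tcp_rot: [-3.139, 0.001, 1.381]
contact_force: [0.4, 0.2, 0.2]
opening: 1.001
```

{"name": "carry_out", "arguments": {
  "increments": [
    [[0,0,0,0,0,0],[0,0,0,0,0,0],[0,0,0,0,0,0],[0,0,0,0,0,0],[0,0,0,0,0,0]]
  ],
  "hand": 1,
  "squeeze": 60
}}

```text
clock: 4.48
eef_pos: [458.2, 20.9, 45.4]
tcp_rot: [3.138, -0.001, 1.382]
contact_force: [-1.2, -2.0, 6.7]
opening: 0.38
```

{"name": "carry_out", "arguments": {
  "increments": [
    [[0,0,0,0,0,0],[0,0,0,0,0,0],[0,0,0,0,0,0]]
  ]
}}

```text
clock: 4.73
eef_pos: [458.2, 20.9, 45.4]
tcp_rot: [3.138, -0.001, 1.383]
contact_force: [-1.3, -2.4, 6.3]
opening: 0.381
```

Run:
```python
from h import *
f=optics.grab_frame('wrist'); save(f,'w2.png')
s=sense();print(s['eef_pos'],np.degrees(s['tcp_rot']))
```

```text
[458.2257679   20.92833814  45.43096617] [ 1.79786416e+02 -3.01220534e-02  7.92444417e+01]
```

View pics/w2.png

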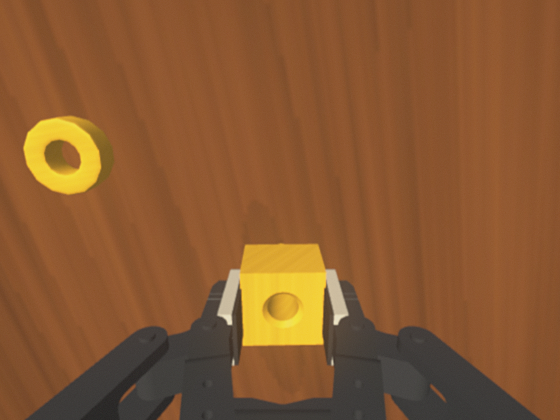

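The bush is held: pads at (235,300) and (335,300), head between them and level. Lifting and moving toward the block.

{"name": "carry_out", "arguments": {
  "increments": [
    [[0,0,-0.1,0,0,0],[0,0,-0.2,0,0,0],[0,0,-0.3,0,0,0],[0,0,-0.34,0,0,0],[0,0,-0.34,0,0,0]]
  ]
}}

```text
clock: 5.2
eef_pos: [459.8, 21.2, 184.9]
tcp_rot: [3.132, -0.002, 1.383]
contact_force: [-0.0, 0.2, -1.8]
opening: 0.383
```

Run:
```python
from h import *
goto([515,130,177],down(79.3))
```

```text
at [459.8  21.2 184.9] yaw etc [ 1.794e+02 -1.000e-01  7.920e+01] dist 122.2 rows need 2.9
FULL [0.2929, 0.0846, 0.0214, 0.0096, -0.0022, -0.0011]
```

{"name": "carry_out", "arguments": {
  "increments": [
    [[0.1,0.029,0,0,0,0],[0.2,0.057,0,0,0,0],[0.293,0.085,0,0,0,0],[0.293,0.085,0,0,0,0],[0.293,0.085,0,0,0,0]]
  ]
}}

```text
clock: 5.62
eef_pos: [512.3, 131.4, 179.0]
tcp_rot: [3.141, -0.0, 1.386]
contact_force: [-1.3, 0.1, -1.8]
opening: 0.384
```

Run:
```python
from h import *
np.set_printoptions(precision=2,suppress=True)
f=optics.grab_frame('wrist'); save(f,'w3.png'); s=sense()
print(s['clock'],s['eef_pos'],np.degrees(s['tcp_rot']),s['contact_force'])
for t in ['pocket','bush_mouth','bush']:
  for d in nets.tip_of(t,'wrist')[:2]: print(t,d)
for t,h0,h1 in [('bush',150,200),('block',54,66)]:
 for d in nets.trace(t,'wrist')[:1]:
    P,u,v=pts(f,d['mask']); print(t,d['confidence'],len(P),P.min(0),P.max(0)); k=(P[:,2]>h0)&(P[:,2]<h1); Q=P[k]
    if len(Q): print(len(Q),np.median(Q[:,2]),cv2.minAreaRect(Q[:,:2].astype(np.float32)))
```

```text
5.6667 [511.34 130.21 178.71] [-179.94    0.04   79.33] [ 0.04 -0.85 -2.31]
pocket {'point': [531.6, 224.6, 61.6], 'confidence': 0.58}
bush_mouth {'point': [515.5, 137.0, 177.4], 'confidence': 0.8}
bush {'point': [512.3, 131.9, 136.4], 'confidence': 0.69}
bush 0.92 8190 [458.94 -31.67  -0.68] [538.86 152.23 181.7 ]
8090 177.1840844656466 ((513.6268310546875, 131.97129821777344), (35.928829193115234, 36.42007064819336), 80.46791076660156)
block 0.93 16014 [476.25 174.78  -1.56] [582.63 280.99  62.7 ]
15066 59.99317880084987 ((533.279296875, 227.68902587890625), (80.16008758544922, 80.27239990234375), 14.563753128051758)
```

View pics/w3.png

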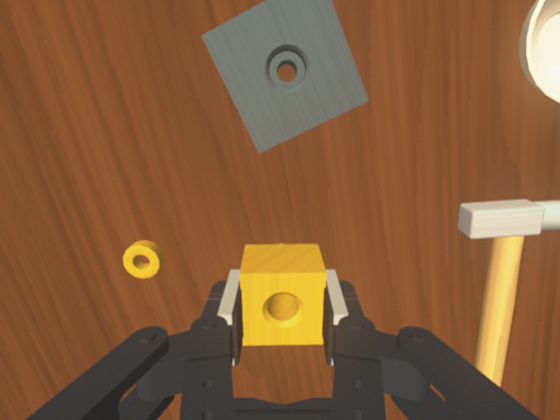

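Run:
```python
from h import *
np.set_printoptions(precision=2,suppress=True)
f=optics.grab_frame('wrist'); s=sense(); F=K(f)
print(s['eef_pos'],proj(f,[533.3,227.7,60]))
def ray(u,v,z):
    d=f['R'].T@np.array([(u-f['cx'])/F,(v-f['cy'])/F,1]); c=-f['R'].T@f['t']; return c+d*(z-c[2])/d[2]
g=cv2.cvtColor(f['img'],cv2.COLOR_RGB2GRAY)
crop=cv2.resize(f['img'][30:110,240:335],None,fx=6,fy=6,interpolation=cv2.INTER_CUBIC)
crop2=cv2.resize(f['img'][230:360,210:360],None,fx=4,fy=4,interpolation=cv2.INTER_CUBIC)
cv2.imwrite('pics/c1.png',crop[:,:,::-1]); cv2.imwrite('pics/c2.png',crop2[:,:,::-1])
# top face of bush: depth mask
P,u,v=pts(f); k=(P[:,2]>172)&(P[:,2]<181)&(u>230)&(u<335)&(v>230)&(v<350)
print(np.median(P[k],0))
for (a,b,z) in [(287,68,60),(283,308,177.2)]: print(ray(a,b,z))
```

```text
[511.78 129.05 179.32] [286.82  64.42]
[511.92 132.97 177.83]
[533.03 225.62  60.  ]
[512.02 129.99 177.2 ]
```

View pics/c1.png

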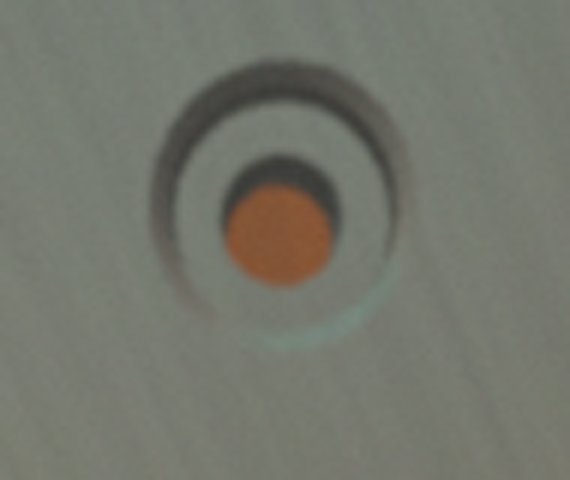

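View pics/c2.png

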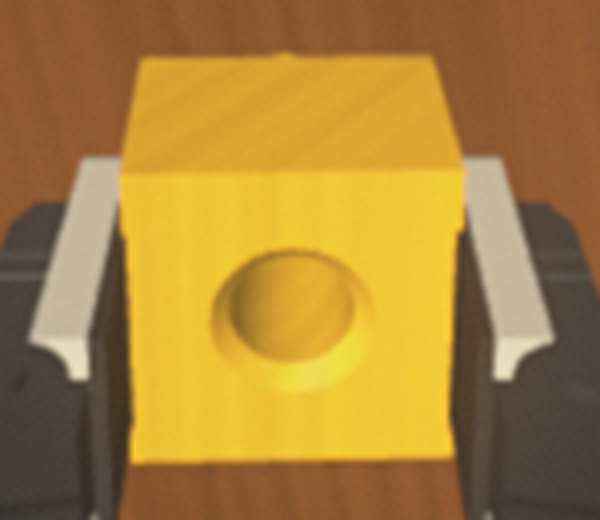

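Run:
```python
from h import *
goto([533.2,227.5,150],down(79.3))
```

```text
at [511.8 129.1 179.3] yaw etc [-180.     0.    79.2] dist 104.9 rows need 2.5
FULL [0.2518, 0.0063, 0.0733, -0.0001, 0.0001, -0.0023]
```

{"name": "carry_out", "arguments": {
  "increments": [
    [[0.084,0.002,0.025,0,0,0],[0.168,0.004,0.05,0,0,0],[0.252,0.006,0.073,0,0,0],[0.252,0.006,0.073,0,0,0],[0.252,0.006,0.073,0,0,0]]
  ]
}}

```text
clock: 6.38
eef_pos: [533.1, 229.2, 149.4]
tcp_rot: [-3.141, 0.001, 1.384]
contact_force: [0.5, 0.3, -1.0]
opening: 0.388
```

Run:
```python
from h import *
np.set_printoptions(precision=2,suppress=True)
for i in range(3):
    f=optics.grab_frame('wrist' if i else 'side'); s=sense(); print(s['eef_pos'],s['contact_force'])
    if i==0: save(f,'s3.png')
save(f,'w4.png')
goto([533.2,227.5,112],down(79.3))
```

```text
[532.91 228.22 149.73] [-0.26 -0.8  -2.59]
[532.93 227.68 150.01] [ 0.08 -0.44 -1.18]
[533.04 227.43 150.24] [ 0.65 -0.69 -2.29]
at [533.  227.4 150.2] yaw etc [-180.     0.    79.2] dist 38.2 rows need 0.9
FULL [0.0003, 0.0004, 0.0956, -0.0002, 0.0004, -0.0019]
```

View pics/s3.png

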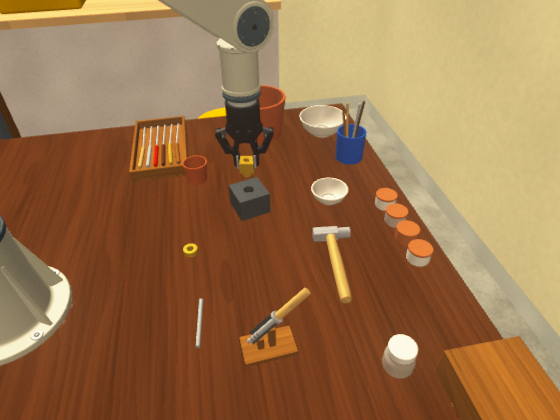

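The bush hangs directly over the block in the side view (bush at (246,163), block at (249,198)). Descending gently.

{"name": "carry_out", "arguments": {
  "increments": [
    [[0,0,0.05,0,0,0],[0,0,0.09,0,0,0],[0,0,0.1,0,0,0],[0,0,0.11,0,0,0],[0,0,0.12,0,0,0]]
  ]
}}

```text
clock: 6.95
eef_pos: [533.7, 228.0, 102.6]
tcp_rot: [3.141, -0.0, 1.382]
contact_force: [-0.9, 0.3, -1.3]
opening: 0.384
```

{"name": "carry_out", "arguments": {
  "increments": [
    [[0,0,0.01,0,0,0],[0,0,0.02,0,0,0],[0,0,0.03,0,0,0],[0,0,0.034,0,0,0],[0,0,0.034,0,0,0]]
  ]
}}

```text
clock: 7.37
eef_pos: [533.7, 228.4, 89.6]
tcp_rot: [3.141, -0.0, 1.383]
contact_force: [-3.1, -4.1, 10.8]
opening: 0.384
```

{"name": "carry_out", "arguments": {
  "increments": [
    [[0,0,0.003,0,0,0],[0,0,0.003,0,0,0]]
  ]
}}

```text
clock: 7.53
eef_pos: [533.7, 228.4, 89.5]
tcp_rot: [3.141, -0.0, 1.383]
contact_force: [-6.9, -5.7, 23.4]
opening: 0.382
```

{"name": "carry_out", "arguments": {
  "increments": [
    [[0,0,0,0,0,0],[0,0,0,0,0,0],[0,0,0,0,0,0],[0,0,0,0,0,0]]
  ],
  "hand": 0
}}

```text
clock: 7.87
eef_pos: [533.3, 228.6, 87.2]
tcp_rot: [3.142, -0.0, 1.383]
contact_force: [0.6, -0.2, 0.4]
opening: 0.924
```

{"name": "carry_out", "arguments": {
  "increments": [
    [[0,0,-0.06,0,0,0],[0,0,-0.16,0,0,0],[0,0,-0.26,0,0,0],[-0.08,0,-0.32,0,0,0],[-0.16,0,-0.36,0,0,0]]
  ]
}}

```text
clock: 8.28
eef_pos: [522.6, 166.4, 234.4]
tcp_rot: [3.138, -0.002, 1.385]
contact_force: [0.2, 0.0, 0.5]
opening: 0.999
```

Run:
```python
from h import *
np.set_printoptions(precision=2,suppress=True)
f=optics.grab_frame('wrist'); s=sense(); save(f,'w5.png'); print(s['eef_pos'],s['clock'])
for t,h0,h1 in [('bush',82,95),('block',54,66)]:
 for d in nets.trace(t,'wrist')[:1]:
    P,u,v=pts(f,d['mask']); k=(P[:,2]>h0)&(P[:,2]<h1); Q=P[k]
    if len(Q): print(t,len(Q),np.median(Q[:,2]),Q[:,2].std(),cv2.minAreaRect(Q[:,:2].astype(np.float32)))
    if t=='bush': print(np.linalg.lstsq(np.c_[Q[:,:2]-Q[:,:2].mean(0),np.ones(len(Q))],Q[:,2],rcond=None)[0])
```

```text
[521.59 161.39 235.93] 8.3333
bush 1911 88.04222558912414 0.8166536552221637 ((533.4993286132812, 228.32070922851562), (33.38654708862305, 33.97026062011719), 79.33982849121094)
[-0. -0. 88.]
block 7699 60.09321014067524 0.7093951833958253 ((533.1954345703125, 227.3170166015625), (80.32705688476562, 80.32684326171875), 14.521027565002441)
```

View pics/w5.png

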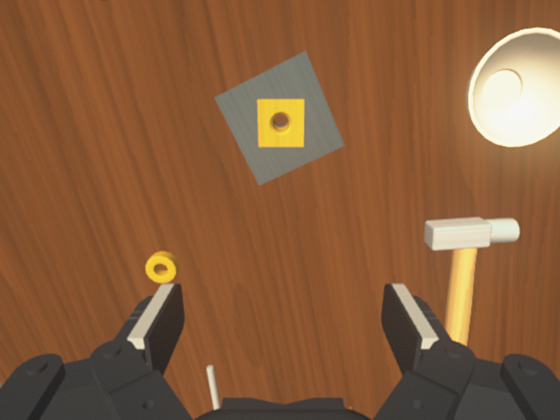

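The bush is seated: its top is at 88.0 mm and flat, centre (533.5,228.3), and the picture shows it centred on the block at (281,122). Next is the gauge.

Run:
```python
from h import *
goto([545,-181,275],down(3));
```

```text
at [521.8 164.4 232.8] yaw etc [ 1.799e+02 -1.000e-01  7.910e+01] dist 348.8 rows need 10.6
FULL [-0.8369, 0.2204, -0.106, 0.0012, -0.0025, 1.2684]
```

{"name": "carry_out", "arguments": {
  "increments": [
    [[-0.084,0.022,-0.011,0,0,0.115],[-0.168,0.044,-0.022,0,0,0.23],[-0.252,0.066,-0.033,0,0,0.345],[-0.336,0.088,-0.044,0,0,0.46],[-0.42,0.11,-0.055,0,0,0.575]]
  ]
}}

```text
clock: 8.85
eef_pos: [533.1, -8.3, 252.4]
tcp_rot: [-3.14, 0.001, 0.776]
contact_force: [1.5, 0.0, -0.5]
opening: 1.0
```

Run:
```python
from h import *
goto([545,-181,275],down(3));
```

```text
at [533.1  -8.3 252.4] yaw etc [-179.9    0.    44.4] dist 174.6 rows need 5.8
FULL [-0.281, 0.329, -0.0568, -0.0009, 0.001, 0.6906]
```

{"name": "carry_out", "arguments": {
  "increments": [
    [[-0.056,0.066,-0.012,0,0,0.115],[-0.112,0.132,-0.024,0,0,0.23],[-0.168,0.198,-0.036,0,0,0.345],[-0.224,0.264,-0.046,0,0,0.46],[-0.28,0.329,-0.056,0,0,0.575]]
  ]
}}

```text
clock: 9.27
eef_pos: [546.5, -181.0, 274.7]
tcp_rot: [-3.141, 0.001, 0.173]
contact_force: [1.3, -0.8, -0.3]
opening: 0.999
```

{"name": "carry_out", "arguments": {
  "increments": [
    [[0,0,0,0,0,0.115],[0,0,0,0,0,0.115],[0,0,0,0,0,0.115]]
  ]
}}

```text
clock: 9.52
eef_pos: [546.2, -179.4, 274.4]
tcp_rot: [-3.14, 0.002, 0.061]
contact_force: [0.0, -0.3, 0.8]
opening: 0.999
```

Run:
```python
from h import *
np.set_printoptions(precision=2,suppress=True)
f=optics.grab_frame('wrist'); s=sense(); save(f,'w6.png'); print(s['eef_pos'],np.degrees(s['tcp_rot']),s['clock'])
for t in ['gauge','collar','handle']:
    print(t,[(d['point'],d['confidence']) for d in nets.tip_of(t,'wrist')[:2]])
for d in nets.trace('gauge','wrist')[:1]:
    P,u,v=pts(f,d['mask']); k=(P[:,2]>95)&(P[:,2]<160); Q=P[k]
    print(d['confidence'],len(P),len(Q),Q.min(0),Q.max(0),Q.mean(0),np.linalg.svd(Q-Q.mean(0))[2][0])
    np.save('g.npy',P)
```

```text
[ 546.15 -178.92  274.61] [-179.94    0.08    3.6 ] 9.5667
gauge []
collar []
handle [([553.5, -176.6, 119.9], 0.86)]
0.88 1492 1093 [ 516.89 -191.6    95.01] [ 585.22 -172.08  148.42] [ 557.36 -180.47  125.95] [-0.76 -0.05 -0.65]
```

View pics/w6.png

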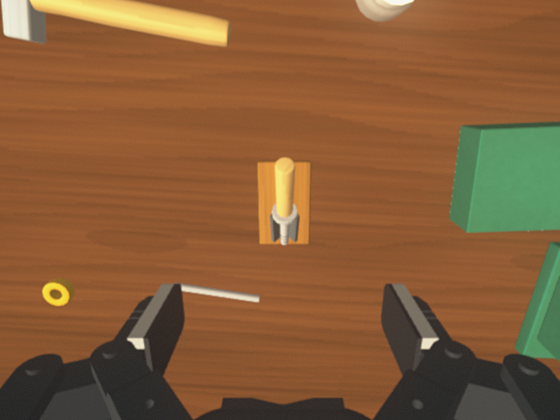

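The wrist view shows the rod standing vertical in the picture, handle top at (285,162) and collar at (284,213), so the jaws are square to it.

Run:
```python
from h import *
np.set_printoptions(precision=2,suppress=True)
P=np.load('g.npy')
for a in range(460,600,10):
    q=P[(P[:,0]>=a)&(P[:,0]<a+10)&(P[:,2]>30)]
    if len(q): print(a+5,len(q),q[:,1].min(),np.median(q[:,1]),q[:,1].max(),'ztop',np.percentile(q[:,2],95),(q[:,2]-q[:,0]).max())
```

```text
475 27 -190.1631470284144 -185.98942185444207 -182.2881366445124 ztop 47.20486722737929 -431.4210456721006
485 40 -189.79438413523235 -185.33990359319526 -180.6417313649358 ztop 56.99138929338964 -431.1118970079106
495 48 -189.3855158093261 -184.5491475710484 -180.1536897900055 ztop 66.32671944760826 -430.70174114042334
505 61 -190.6118048757241 -183.97858412167759 -176.63709353359303 ztop 76.71031796765526 -431.29944123478174
515 50 -194.03910751818245 -183.7563053070126 -173.50073166150437 ztop 97.6279617431387 -421.2512498495578
525 254 -194.7251521265587 -183.104440198481 -171.18303424325538 ztop 99.43167644181025 -421.4951530444688
535 145 -193.19179718259846 -182.02509704064047 -172.75458169256675 ztop 110.45584177186929 -427.09119640036874
545 138 -189.1141003392633 -181.42356661147997 -174.07901404777323 ztop 120.6069637909729 -426.9210365437591
555 155 -188.2275971323565 -180.64571297807674 -173.7179861499245 ztop 130.4380644321556 -426.5967540249459
565 177 -187.3005270138517 -179.8693380755303 -172.48788654555804 ztop 140.51417375002322 -426.9213617937672
575 240 -186.14340658359794 -179.07300013447497 -172.08358621634764 ztop 146.8105261624865 -427.1386082336242
585 135 -185.9469059333052 -179.19467554570682 -172.73277956986146 ztop 143.30816278196062 -436.1720914556637
```

Run:
```python
from h import *
goto([557.5,-180.4,123],down(4));
```

```text
at [ 546.3 -178.9  275.4] yaw etc [-180.     0.     3.5] dist 152.8 rows need 3.7
FULL [0.0279, 0.0056, 0.381, -0.0003, 0.0004, -0.0081]
```

{"name": "carry_out", "arguments": {
  "increments": [
    [[0.02,0.004,0.08,0,0,-0.008],[0.028,0.005,0.18,0,0,-0.008],[0.028,0.005,0.28,0,0,-0.008],[0.028,0.005,0.35,0,0,-0.008],[0.028,0.005,0.38,0,0,-0.008]]
  ]
}}

```text
clock: 10.18
eef_pos: [555.3, -179.9, 119.7]
tcp_rot: [-3.139, 0.005, 0.069]
contact_force: [-1.1, 0.6, -0.4]
opening: 0.998
```

{"name": "carry_out", "arguments": {
  "increments": [
    [[0,0,0,0,0,0],[0,0,0,0,0,0]]
  ]
}}

```text
clock: 10.35
eef_pos: [558.0, -181.1, 124.3]
tcp_rot: [-3.142, -0.0, 0.068]
contact_force: [-0.9, 0.3, 0.1]
opening: 0.998
```

Run:
```python
from h import *
f=optics.grab_frame('wrist'); s=sense(); save(f,'w7.png'); print(s['eef_pos'],np.degrees(s['tcp_rot']),s['contact_force'])
```

```text
[ 558.67765913 -181.44680816  125.32814341] [ 1.79954429e+02 -1.17137731e-01  3.85013239e+00] [ 0.71256572  0.15595368 -0.85487305]
```

View pics/w7.png

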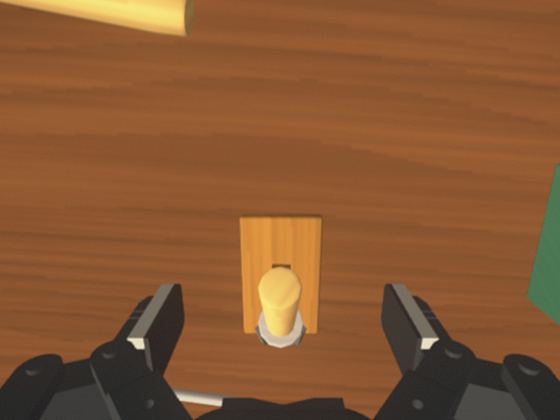

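The handle is centred between the pads at (280,290). Closing.

{"name": "carry_out", "arguments": {
  "increments": [
    [[0,0,0,0,0,0],[0,0,0,0,0,0],[0,0,0,0,0,0],[0,0,0,0,0,0],[0,0,0,0,0,0]]
  ],
  "hand": 1,
  "squeeze": 90
}}

```text
clock: 10.82
eef_pos: [557.7, -181.4, 124.3]
tcp_rot: [3.141, -0.001, 0.066]
contact_force: [0.2, 0.2, -0.6]
opening: 0.304
```

{"name": "carry_out", "arguments": {
  "increments": [
    [[0,0,0,0,0,0],[0,0,0,0,0,0],[0,0,0,0,0,0],[0,0,0,0,0,0],[0,0,0,0,0,0]]
  ]
}}

```text
clock: 11.23
eef_pos: [557.7, -181.2, 124.1]
tcp_rot: [-3.141, -0.0, 0.066]
contact_force: [0.5, 1.9, 5.3]
opening: 0.144
```

{"name": "carry_out", "arguments": {
  "increments": [
    [[0,0,-0.04,0,0,0],[0,0,-0.12,0,0,0],[0,0,-0.22,0,0,0],[0,0,-0.32,0,0,0],[0,0,-0.4,0,0,0]]
  ]
}}

```text
clock: 11.65
eef_pos: [557.6, -181.5, 286.3]
tcp_rot: [3.141, -0.001, 0.067]
contact_force: [1.4, -1.0, -1.2]
opening: 0.147
```

Run:
```python
from h import *
f=optics.grab_frame('side'); s=sense(); save(f,'s8.png'); print(s['eef_pos'],np.degrees(s['tcp_rot']),s['contact_force'],s['qpos'])
```

```text
[ 560.22740427 -182.40348393  292.59125431] [179.77346915  -0.5147332    3.81092531] [ 2.4164581  -0.72142957  5.72079773] [-3.17144594e-01  2.57462802e-01  1.67609566e+00 -3.25938927e-04
  1.19822361e+00  1.18727346e+00]
```

View pics/s8.png

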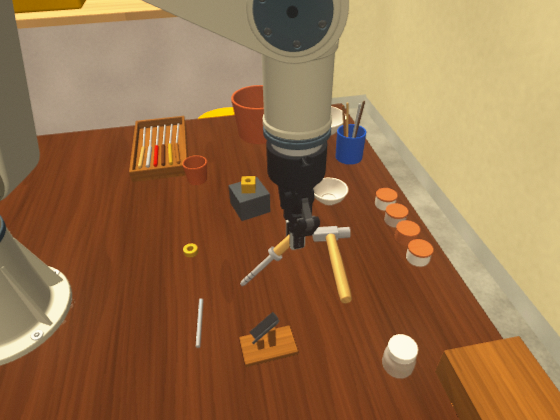

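The rod is off the rest and held, still at about 45° (tip at (243,283), collar at (275,253)). I'll measure its pose in the tool frame.

```bash
cat >> h.py <<'E'
def gauge_tool(cams=('side','scene')):
    out=[]
    for c in cams:
        f=optics.grab_frame(c); s=sense(); R0=Ro.from_euler('xyz',s['tcp_rot']); p=np.array(s['eef_pos'])
        for t in ['gauge','collar','handle']:
            for d in nets.tip_of(t,c)[:1]: print(c,t,np.round(d['point'],1),'tool',R0.inv().apply(np.array(d['point'])-p).round(1),d['confidence'])
        for d in nets.trace('gauge',c)[:1]:
            P,u,v=pts(f,d['mask']); T=R0.inv().apply(P-p); np.save('gt_%s.npy'%c,T)
            print(c,'n',len(T))
    return f
E
python3 - <<'E'
from h import *
np.set_printoptions(precision=2,suppress=True)
gauge_tool(); print(sense()['clock'],sense()['eef_pos'])
for c in ['side','scene']:
    T=np.load('gt_%s.npy'%c); T=T[(np.linalg.norm(T-[0,0,3],axis=1)<150)]
    # robust line
    l=cv2.fitLine(T.astype(np.float32),cv2.DIST_HUBER,0,1,1).ravel(); print(c,len(T),l)
    # rod part only
    a=T@np.array([.707,0,-.707]); q=T[(a>-115)&(a<-52)]; print(len(q),cv2.fitLine(q.astype(np.float32),cv2.DIST_HUBER,0,1,1).ravel() if len(q)>5 else '')
E
```

```text
side gauge [ 474.5 -186.2  194.3] tool [-86.5  -2.2  94.5] 0.69
side collar [ 528.1 -187.2  250.8] tool [-32.6   2.5  38.5] 0.62
side handle [ 557.9 -183.9  284.1] tool [-2.4  1.4  5.5] 0.86
side n 544
scene gauge [ 471.7 -186.1  194.2] tool [-84.7  -0.5  87.8] 0.42
scene collar [ 524.2 -181.1  242.4] tool [-32.2  -2.1  39.4] 0.4
scene handle [ 557.1 -182.1  270.5] tool [ 0.5  1.1 11.2] 0.66
12.2 [ 557.08 -181.22  282.5 ]
side 513 [ -0.69  -0.04   0.72 -43.35   3.94  40.74]
220 [  0.71   0.    -0.71 -60.02   2.78  58.49]Traceback (most recent call last):
  File "<stdin>", line 5, in <module>
    fid = stack.enter_context(open(os.fspath(file), "rb"))
                              ~~~~^^^^^^^^^^^^^^^^^^^^^^^
FileNotFoundError: [Errno 2] No such file or directory: 'gt_scene.npy'
```

```bash
cat >> h.py <<'E'
def vert(psi,tilt=45):
    return Ro.from_euler('z',psi,degrees=True)*Ro.from_euler('y',-tilt,degrees=True)*Ro.from_euler('x',180,degrees=True)
TIP=np.array([-87.2,0,91.2]); AX=np.array([.7071,0,-.7071])
def rodnow():
    s=sense(); R0=Ro.from_euler('xyz',s['tcp_rot']); return np.array(s['eef_pos'])+R0.apply(TIP), R0.apply(AX)
E
python3 - <<'E'
from h import *
R=vert(83); tip=np.array([533.4,228,150]); print(tip-R.apply(TIP), R.apply(AX))
goto(tip-R.apply(TIP),R)
E
```

```text
[533.05530144 225.19265554 276.14784976] [-1.29747035e-16  6.87065700e-17  9.99990410e-01]
at [ 557.1 -181.2  282.5] yaw etc [-1.8e+02  1.0e-01  3.8e+00] dist 407.2 rows need 12.5
FULL [0.0076, -1.0178, 0.0166, 0.5148, 0.6254, -1.2476]
```

{"name": "carry_out", "arguments": {
  "increments": [
    [[0,-0.079,0,0.041,0.05,-0.099],[0,-0.158,0,0.082,0.1,-0.198],[0,-0.237,0,0.123,0.15,-0.297],[0,-0.316,0,0.164,0.2,-0.396],[0,-0.395,0,0.205,0.25,-0.495]]
  ]
}}

```text
clock: 12.62
eef_pos: [546.6, -22.3, 283.6]
tcp_rot: [-2.999, -0.307, 0.572]
contact_force: [0.6, 0.0, -1.7]
opening: 0.15
```

Run:
```python
from h import *
R=vert(83); tip=np.array([533.4,228,150])
goto(tip-R.apply(TIP),R); print(rodnow(),sense()['qpos'])
```

```text
at [546.6 -22.3 283.6] yaw etc [-171.8  -17.6   32.8] dist 248.0 rows need 7.5
FULL [0.2868, -0.5172, 0.1858, 0.3112, 0.3727, -0.7465]
(array([492.61650969, -41.65063502, 171.16082295]), array([0.44316485, 0.16601209, 0.88092322])) [-0.22858948  0.1500267   1.87524462  0.37330355  1.03606943  0.56870807]
```

{"name": "carry_out", "arguments": {
  "increments": [
    [[0.038,-0.069,0.025,0.041,0.05,-0.099],[0.076,-0.138,0.05,0.082,0.1,-0.198],[0.114,-0.207,0.074,0.123,0.149,-0.297],[0.152,-0.276,0.099,0.164,0.198,-0.396],[0.19,-0.345,0.124,0.205,0.248,-0.495]]
  ]
}}

```text
clock: 13.03
eef_pos: [537.9, 142.5, 278.2]
tcp_rot: [-3.032, -0.638, 1.111]
contact_force: [0.0, 0.1, -1.6]
opening: 0.146
```

Run:
```python
from h import *
R=vert(83); tip=np.array([533.4,228,150])
goto(tip-R.apply(TIP),R); print(rodnow(),sense()['qpos'])
```

```text
at [537.9 142.5 278.2] yaw etc [-173.7  -36.6   63.7] dist 82.9 rows need 2.5
FULL [0.1415, -0.0898, 0.1219, 0.1067, 0.1251, -0.2512]
(array([521.84605987, 132.5599701 , 153.41419072]), array([0.13555191, 0.0990613 , 0.9857958 ])) [-0.09228107  0.18471748  1.96206632  0.77128608  1.01518367 -0.09739307]
```

{"name": "carry_out", "arguments": {
  "increments": [
    [[0.047,-0.03,0.04,0.036,0.042,-0.084],[0.094,-0.06,0.081,0.072,0.084,-0.168],[0.141,-0.09,0.122,0.107,0.125,-0.251],[0.141,-0.09,0.122,0.107,0.125,-0.251],[0.141,-0.09,0.122,0.107,0.125,-0.251]]
  ]
}}

```text
clock: 13.45
eef_pos: [533.2, 224.4, 274.8]
tcp_rot: [-3.134, -0.782, 1.44]
contact_force: [-0.1, -0.1, -0.0]
opening: 0.151
```

Run:
```python
from h import *
np.set_printoptions(precision=2,suppress=True)
R=vert(83); tip=np.array([533.4,228,115])
for c in ['side','scene','wrist']:
    f=optics.grab_frame(c); save(f,c[:2]+'9.png')
    for t in ['gauge','collar','handle','bush_mouth']:
        for d in nets.tip_of(t,c)[:1]: print(c,t,np.round(d['point'],1),round(d['confidence'],2))
    m=nets.trace('gauge',c)
    if m:
        P,u,v=pts(f,m[0]['mask']); q=P[(P[:,2]>145)&(P[:,2]<300)]
        if len(q)>5: print(c,len(q),cv2.fitLine(q.astype(np.float32),cv2.DIST_HUBER,0,1,1).ravel())
goto(tip-R.apply(TIP),R); print(rodnow(),sense()['qpos'],sense()['clock'])
```

```text
side gauge [530.3 229.1 142.4] 0.69
side collar [533.7 226.5 219.2] 0.73
side handle [533.3 230.8  58.7] 0.18
side 239 [  0.01  -0.04   1.   534.38 221.95 226.03]
scene gauge [ 384.2 -106.    -1.9] 0.65
scene collar [536.8 227.5 272.4] 0.73
scene handle [534.7 227.3 268.4] 0.55
scene bush_mouth [533.3 227.2  86.7] 0.7
scene 169 [  0.03   0.     1.   538.34 226.76 210.09]
wrist gauge [534.  226.2 152.6] 0.68
wrist collar [533.9 227.9 226.4] 0.86
wrist handle [533.3 230.2 269.9] 0.86
wrist bush_mouth [539.  234.5  83. ] 0.61
wrist 1177 [ -0.01   0.03   1.   533.75 220.02 253.52]
at [533.7 223.9 275.9] yaw etc [-179.8  -44.9   82.6] dist 34.8 rows need 0.8
FULL [-0.0592, -0.0017, 0.0639, 0.0008, 0.0022, -0.0048]
(array([533.63, 226.41, 149.8 ]), array([0., 0., 1.])) [-0.    0.25  1.95  0.93  1.06 -0.41] 14.35
```

View pics/wr9.png

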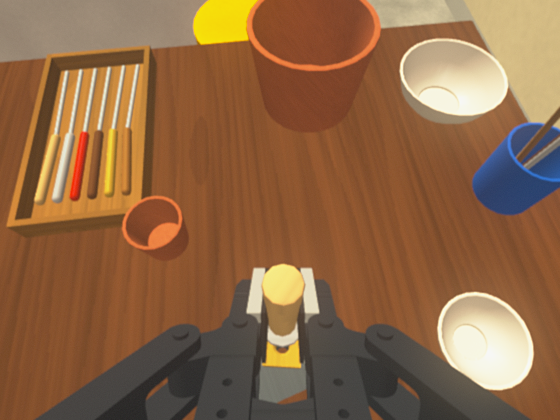

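View pics/si9.png

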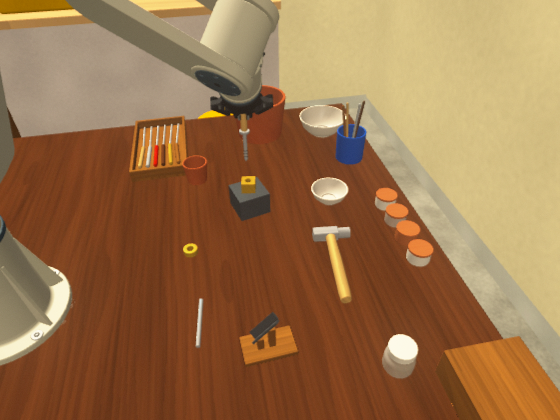

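View pics/sc9.png

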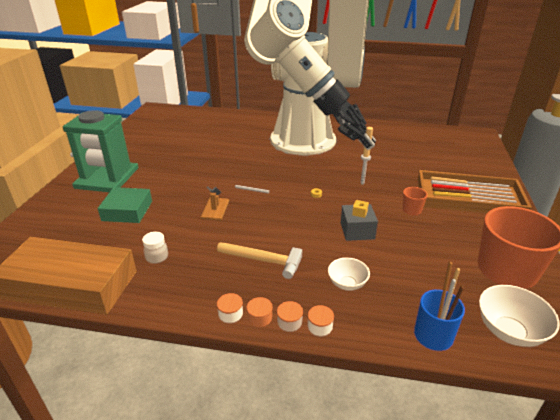

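The rod is upright above the bush (side: tip at (246,160); scene: tip at (363,184)). I'll compare its image line with the bush axis in both cameras.

```bash
cat >> h.py <<'E'
def offs(c,B=(533.4,228.1),dz=(88,88)):
    f=optics.grab_frame(c); ms=nets.trace('gauge',c)
    best=None
    for m in ms:
        v,u=np.nonzero(m['mask'])
        if len(v) and abs(u.mean()-proj(f,[*B,200])[0])<40: best=m['mask'];break
    if best is None: print('no'); return
    s=sense()
    tz=(np.array(s['eef_pos'])+Ro.from_euler('xyz',s['tcp_rot']).apply(TIP))[2]
    for h in [8,20,35,50,65]:
        z=tz+h; p=proj(f,[*B,z]); px=proj(f,[B[0]+10,B[1],z])-p; py=proj(f,[B[0],B[1]+10,z])-p
        row=int(round(p[1])); us=np.nonzero(best[row])[0]
        if len(us): print(c,h,'row',row,'du',round(us.mean()-p[0],2),'w',len(us),'px/mm x',round(px[0]/10,2),'y',round(py[0]/10,2))
    mb=nets.trace('bush',c)
    if mb:
        P,u,v=pts(f,mb[0]['mask']); q=P[(P[:,2]>83)&(P[:,2]<93)]
        print('bush',len(q),cv2.minAreaRect(q[:,:2].astype(np.float32)))
    return f
E
python3 - <<'E'
from h import *
offs('side'); offs('scene'); s=sense(); print(s['eef_pos'],np.degrees(s['tcp_rot']),rodnow())
E
```

```text
side 8 row 157 du 0.31 w 2 px/mm x 0.42 y -0.06
side 20 row 152 du 0.64 w 4 px/mm x 0.42 y -0.06
side 35 row 147 du 0.56 w 3 px/mm x 0.42 y -0.06
side 50 row 141 du 0.49 w 4 px/mm x 0.43 y -0.06
side 65 row 136 du 0.93 w 4 px/mm x 0.43 y -0.06
bush 133 ((534.3902587890625, 226.65744018554688), (37.92049789428711, 32.74959945678711), 81.88468170166016)
scene 8 row 181 du -0.66 w 2 px/mm x -0.01 y 0.4
scene 20 row 177 du -0.16 w 4 px/mm x -0.01 y 0.4
scene 35 row 172 du 0.21 w 4 px/mm x -0.01 y 0.4
scene 50 row 167 du 0.07 w 5 px/mm x -0.01 y 0.41
scene 65 row 161 du -0.08 w 6 px/mm x -0.01 y 0.41
bush 117 ((533.3408813476562, 229.61265563964844), (34.24939727783203, 39.11627960205078), 78.9637222290039)
[533.68810794 223.86181681 275.96372712] [-179.76146396  -44.8675198    82.5909395 ] (array([533.63863838, 226.42578437, 149.81023481]), array([0.00321796, 0.00191756, 0.99998339]))
```

Run:
```python
from h import *
R=vert(83); tip=np.array([533.2,227.4,94])
goto(tip-R.apply(TIP),R)
```

```text
at [533.7 223.9 276. ] yaw etc [-179.8  -44.9   82.6] dist 55.8 rows need 1.3
FULL [-0.0973, -0.0019, 0.1, 0.0008, 0.0022, -0.0048]
```

{"name": "carry_out", "arguments": {
  "increments": [
    [[-0.03,-0.001,0.032,0,0.002,-0.005],[-0.06,-0.002,0.063,0,0.002,-0.005],[-0.085,-0.002,0.088,0,0.002,-0.005],[-0.097,-0.002,0.1,0,0.002,-0.005],[-0.097,-0.002,0.1,0,0.002,-0.005]]
  ]
}}

```text
clock: 15.07
eef_pos: [532.1, 224.6, 218.8]
tcp_rot: [-3.139, -0.785, 1.446]
contact_force: [0.5, -0.5, -1.0]
opening: 0.146
```

```bash
python3 - <<'E'
from h import *
for c in ['side','scene']:
    f=optics.grab_frame(c); p=proj(f,[533.4,228,95]).astype(int); print(p)
    x0,y0=p[0]-40,p[1]-50; cv2.imwrite('pics/i_%s.png'%c,cv2.resize(f['img'][y0:y0+90,x0:x0+80],None,fx=6,fy=6,interpolation=cv2.INTER_CUBIC)[:,:,::-1])
f=optics.grab_frame('wrist'); cv2.imwrite('pics/i_w.png',cv2.resize(f['img'][240:420,190:380],None,fx=3,fy=3,interpolation=cv2.INTER_CUBIC)[:,:,::-1])
s=sense(); print(s['eef_pos'],np.degrees(s['tcp_rot']),s['contact_force'],rodnow())
E
python3 -c "
import cv2,numpy as np
a=cv2.imread('pics/i_side.png');b=cv2.imread('pics/i_scene.png');cv2.imwrite('pics/i_both.png',cv2.resize(np.hstack([a,b]),(800,450)))"
```

```text
[246 177]
[360 201]
[533.28291522 224.7176187  220.98893306] [179.87841108 -45.0090847   83.04866116] [-0.10195166  0.1211825  -0.60431611] (array([533.81974773, 227.52154223,  94.84167854]), array([-1.50857792e-03,  2.53335177e-05,  9.99989272e-01]))
```

View pics/i_both.png

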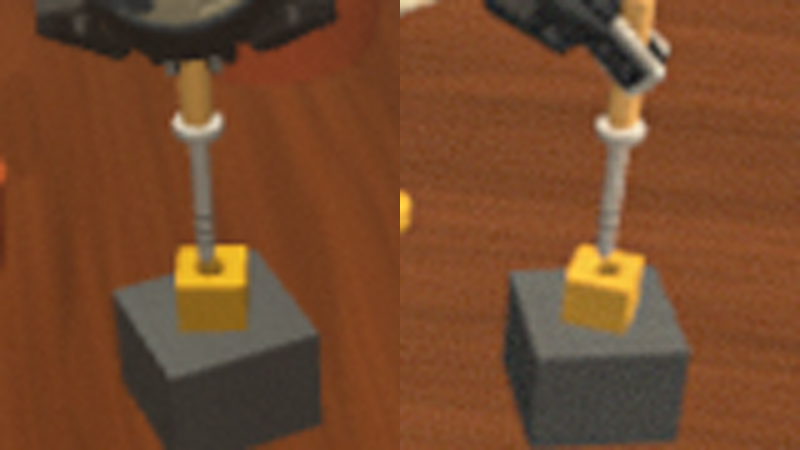

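View pics/i_w.png

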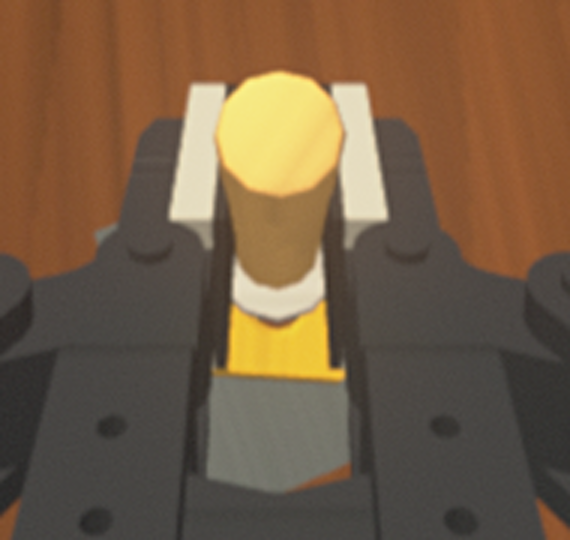

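The crops show the rod line landing about 1 mm short of the bore centre in both x and y. I'll correct that while descending slowly.

Run:
```python
from h import *
R=vert(83)
for z in (94.8,75): 
    tip=np.array([534.3,228.8,z]); goto(tip-R.apply(TIP),R)
```

```text
at [533.3 224.7 221. ] yaw etc [179.9 -45.   83. ] dist 1.4 rows need 0.0
FULL [0.0023, 0.0013, 0.0025, 0.0015, -0.0002, 0.0006]
at [533.3 224.7 221. ] yaw etc [179.9 -45.   83. ] dist 19.9 rows need 0.5
FULL [-0.0327, 0.0012, 0.0375, 0.0015, -0.0002, 0.0006]
```

{"name": "carry_out", "arguments": {
  "increments": [
    [[0.002,0.001,0.002,0,0,0],[-0.006,0.001,0.011,0,0,0],[-0.015,0.001,0.02,0,0,0],[-0.024,0.001,0.029,0,0,0],[-0.033,0.001,0.038,0,0,0]]
  ]
}}

```text
clock: 15.63
eef_pos: [533.3, 226.0, 199.6]
tcp_rot: [3.141, -0.785, 1.449]
contact_force: [0.5, -0.2, -0.1]
opening: 0.143
```

Run:
```python
from h import *
for c in ['side','scene']:
    f=optics.grab_frame(c); p=proj(f,[533.4,228,95]).astype(int)
    x0,y0=p[0]-40,p[1]-50; cv2.imwrite('pics/j_%s.png'%c,cv2.resize(f['img'][y0:y0+90,x0:x0+80],None,fx=5,fy=5,interpolation=cv2.INTER_CUBIC)[:,:,::-1])
a=cv2.imread('pics/j_side.png');b=cv2.imread('pics/j_scene.png');cv2.imwrite('pics/j_both.png',np.hstack([a,b]))
s=sense(); print(s['eef_pos'],np.degrees(s['tcp_rot']),s['contact_force'],rodnow())
```

```text
[532.85900572 225.96721166 199.02129499] [-179.92628723  -44.96513845   82.91855325] [0.20715585 0.13126578 0.18026096] (array([533.08178913, 228.71230548,  72.87180102]), array([9.77826057e-04, 4.92063433e-04, 9.99989811e-01]))
```

View pics/j_both.png

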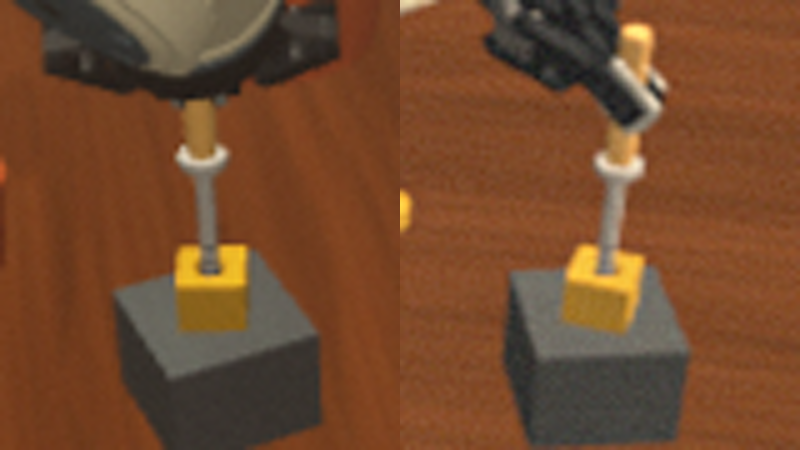

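The rod is inside the bore and the contact force is zero. Continuing down.

{"name": "carry_out", "arguments": {
  "increments": [
    [[-0.016,0,0.016,0,0,0],[-0.032,0,0.032,0,0,0],[-0.048,0,0.048,0,0,0],[-0.064,0,0.064,0,0,0],[-0.08,0,0.08,0,0,0]]
  ]
}}

```text
clock: 16.15
eef_pos: [533.3, 225.9, 153.7]
tcp_rot: [3.141, -0.785, 1.448]
contact_force: [0.2, 0.2, -1.0]
opening: 0.148
```

{"name": "carry_out", "arguments": {
  "increments": [
    [[-0.004,0,0.004,0,0,0],[-0.008,0,0.008,0,0,0],[-0.012,0,0.012,0,0,0],[-0.015,0,0.015,0,0,0]]
  ]
}}

```text
clock: 16.48
eef_pos: [533.6, 226.0, 146.4]
tcp_rot: [3.14, -0.785, 1.449]
contact_force: [0.1, 1.0, 0.1]
opening: 0.146
```

Run:
```python
from h import *
s=sense(); print(s['eef_pos'],np.degrees(s['tcp_rot']),s['contact_force'],rodnow())
```

```text
[533.60295528 226.0213346  146.39364775] [179.91604964 -44.9923639   83.02585618] [0.08372585 0.96744829 0.09397383] (array([534.07697554, 228.79585243,  20.24549138]), array([-1.01213660e-03,  2.58619040e-04,  9.99989864e-01]))
```

{"name": "carry_out", "arguments": {
  "increments": [
    [[-0.003,0,0.003,0,0,0],[-0.006,0,0.006,0,0,0],[-0.009,0,0.009,0,0,0],[-0.01,0,0.01,0,0,0]]
  ]
}}

```text
clock: 16.82
eef_pos: [533.4, 226.0, 140.7]
tcp_rot: [3.14, -0.785, 1.449]
contact_force: [-0.2, -0.5, -1.5]
opening: 0.148
```

{"name": "carry_out", "arguments": {
  "increments": [
    [[-0.002,0,0.002,0,0,0],[-0.003,0,0.003,0,0,0],[-0.003,0,0.003,0,0,0]]
  ]
}}

```text
clock: 17.07
eef_pos: [533.5, 226.1, 139.3]
tcp_rot: [3.14, -0.786, 1.449]
contact_force: [-0.4, -1.5, 2.6]
opening: 0.15
```

Contact is starting at the predicted height of 139.3 mm. One small step more.

{"name": "carry_out", "arguments": {
  "increments": [
    [[-0.001,0,0.001,0,0,0],[-0.002,0,0.002,0,0,0],[-0.002,0,0.002,0,0,0],[-0.002,0,0.002,0,0,0]]
  ]
}}

```text
clock: 17.4
eef_pos: [533.7, 226.3, 139.2]
tcp_rot: [3.14, -0.787, 1.45]
contact_force: [-2.9, -3.1, 11.1]
opening: 0.151
```

Run:
```python
from h import *
for c in ['side','scene']:
    f=optics.grab_frame(c); p=proj(f,[533.4,228,95]).astype(int)
    x0,y0=p[0]-40,p[1]-50; cv2.imwrite('pics/k_%s.png'%c,cv2.resize(f['img'][y0:y0+90,x0:x0+80],None,fx=5,fy=5,interpolation=cv2.INTER_CUBIC)[:,:,::-1])
a=cv2.imread('pics/k_side.png');b=cv2.imread('pics/k_scene.png');cv2.imwrite('pics/k_both.png',np.hstack([a,b]))
s=sense(); print(s['eef_pos'],np.degrees(s['tcp_rot']),s['contact_force'],rodnow())
```

```text
[533.68625287 226.34226351 139.22045005] [179.89006495 -45.10456034  83.06655639] [-2.71039395 -2.31019129 12.18642088] (array([534.22917352, 229.35728624,  13.07809049]), array([-0.00156699, -0.00164686,  0.99998783]))
```

View pics/k_both.png

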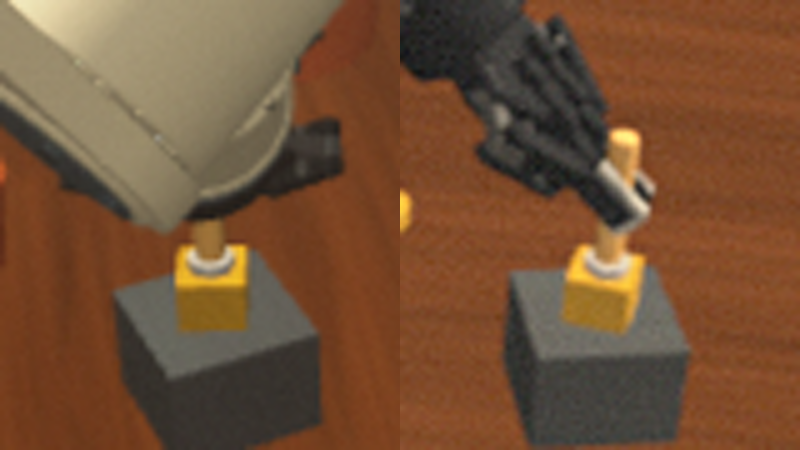

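The collar sits on the bush at 12 N. Drawing the rod straight up.

{"name": "carry_out", "arguments": {
  "increments": [
    [[0.005,0,-0.005,0,0,0],[0.02,0,-0.02,0,0,0],[0.04,0,-0.04,0,0,0],[0.06,0,-0.06,0,0,0],[0.08,0,-0.08,0,0,0]]
  ]
}}

```text
clock: 17.92
eef_pos: [533.3, 226.0, 183.9]
tcp_rot: [3.141, -0.785, 1.449]
contact_force: [0.3, 0.2, 0.5]
opening: 0.147
```

{"name": "carry_out", "arguments": {
  "increments": [
    [[0.02,0,-0.02,0,0,0],[0.05,0,-0.05,0,0,0],[0.09,0,-0.09,0,0,0],[0.13,0,-0.13,0,0,0],[0.16,0,-0.16,0,0,0]]
  ]
}}

```text
clock: 18.33
eef_pos: [533.5, 226.0, 275.8]
tcp_rot: [3.139, -0.785, 1.45]
contact_force: [0.3, -0.2, 0.1]
opening: 0.145
```

{"name": "carry_out", "arguments": {
  "increments": [
    [[0.04,0,-0.04,0,0,0],[0.06,0,-0.06,0,0,0],[0.06,0,-0.06,0,0,0]]
  ]
}}

```text
clock: 18.58
eef_pos: [534.4, 226.1, 310.6]
tcp_rot: [3.134, -0.786, 1.453]
contact_force: [0.4, 1.1, -0.9]
opening: 0.149
```

Run:
```python
from h import *
np.set_printoptions(precision=2,suppress=True)
s=sense(); print(s['eef_pos'],np.degrees(s['tcp_rot']),s['contact_force'],rodnow())
for c in ['side','scene']:
    f=optics.grab_frame(c); save(f,c+'11.png')
    for d in nets.trace('bush',c)[:1]:
        P,u,v=pts(f,d['mask']); q=P[(P[:,2]>83)&(P[:,2]<95)]
        print(c,len(q),np.median(q[:,2]),cv2.minAreaRect(q[:,:2].astype(np.float32)))
for psi in (83,):
    goto([520,60,330],vert(psi,-45))
```

```text
[534.36 226.11 310.55] [179.57 -45.03  83.27] [ 0.43  1.11 -0.94] (array([535.38, 228.9 , 184.41]), array([-0.01,  0.  ,  1.  ]))
side 133 88.72662046823076 ((534.4371948242188, 226.55230712890625), (37.75895690917969, 32.461090087890625), 81.61834716796875)
scene 113 87.84921925997354 ((534.1201171875, 230.0896453857422), (32.63534927368164, 41.04697799682617), 79.1841049194336)
at [532.7 226.  306.3] yaw etc [-179.9  -45.    82.9] dist 168.1 rows need 12.6
FULL [-0.2522, 0.0192, -0.3357, -0.0011, -1.4992, -0.0004]
```

View pics/side11.png

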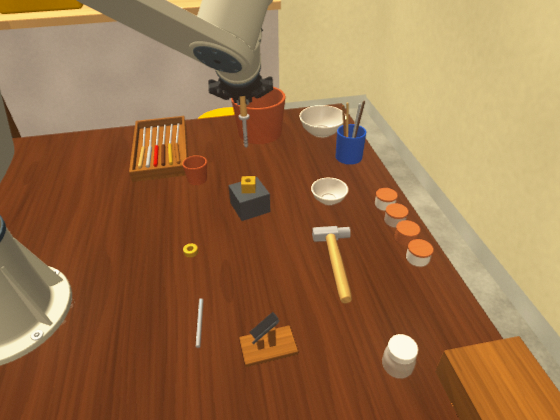

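The rod is out and the bush is still seated (top about 88 mm in both cameras). Turning the rod level and moving clear.

{"name": "carry_out", "arguments": {
  "increments": [
    [[-0.02,0.002,-0.027,0,-0.117,0],[-0.04,0.003,-0.054,0,-0.234,0],[-0.06,0.005,-0.081,0,-0.351,0],[-0.08,0.006,-0.107,0,-0.468,0],[-0.1,0.008,-0.134,0,-0.585,0]]
  ]
}}

```text
clock: 19.2
eef_pos: [528.6, 158.9, 317.0]
tcp_rot: [3.14, -0.166, 1.447]
contact_force: [0.2, 0.4, -1.0]
opening: 0.142
```

Run:
```python
from h import *
np.set_printoptions(precision=2,suppress=True)
print(rodnow(),sense()['qpos']); goto([520,60,330],vert(83,-45))
```

```text
(array([519.94,  88.5 , 212.62]), array([0.07, 0.58, 0.81])) [0.2  0.15 1.76 0.17 1.18 0.26]
at [528.6 158.9 317. ] yaw etc [179.9  -9.5  82.9] dist 100.1 rows need 7.6
FULL [-0.2391, 0.0094, -0.0731, 0.0007, -0.9088, -0.0021]
```

{"name": "carry_out", "arguments": {
  "increments": [
    [[-0.03,0.001,-0.01,0,-0.115,0],[-0.06,0.002,-0.02,0,-0.23,0],[-0.09,0.003,-0.03,0,-0.345,0],[-0.12,0.004,-0.04,0,-0.46,0],[-0.15,0.005,-0.05,0,-0.575,0]]
  ]
}}

```text
clock: 19.62
eef_pos: [522.8, 97.4, 326.4]
tcp_rot: [3.141, 0.436, 1.448]
contact_force: [0.2, -0.2, -0.7]
opening: 0.147
```

Run:
```python
from h import *
np.set_printoptions(precision=2,suppress=True)
print(rodnow(),sense()['qpos']); goto([520,60,330],vert(83,-45))
```

```text
(array([508.52, -19.22, 280.46]), array([0.11, 0.93, 0.34])) [ 0.4   0.26  1.67 -0.38  1.45  0.62]
at [522.8  97.4 326.4] yaw etc [180.  25.  83.] dist 37.7 rows need 2.8
FULL [-0.0889, 0.0045, 0.0313, 0.0006, -0.3341, -0.0003]
```

{"name": "carry_out", "arguments": {
  "increments": [
    [[-0.03,0.001,0.01,0,-0.111,0],[-0.06,0.003,0.02,0,-0.222,0],[-0.09,0.004,0.03,0,-0.334,0],[-0.09,0.004,0.03,0,-0.334,0],[-0.09,0.004,0.03,0,-0.334,0]]
  ]
}}

```text
clock: 20.03
eef_pos: [519.2, 60.8, 328.4]
tcp_rot: [-3.136, 0.778, 1.453]
contact_force: [0.4, 0.1, -0.7]
opening: 0.147
```

{"name": "carry_out", "arguments": {
  "increments": [
    [[0,0,0,0,0,0],[0,0,0,0,0,0],[0,0,0,0,0,0],[0,0,0,0,0,0],[0,0,0,0,0,0]]
  ]
}}

```text
clock: 20.45
eef_pos: [519.8, 59.8, 331.3]
tcp_rot: [3.139, 0.778, 1.446]
contact_force: [-0.3, -0.7, -1.1]
opening: 0.147
```

Run:
```python
from h import *
np.set_printoptions(precision=2,suppress=True)
s=sense(); print(rodnow(),s['qpos'],s['qvel'],s['eef_pos'],s['clock'])
for c in ['side','scene']:
    f=optics.grab_frame(c); save(f,c+'12.png')
    for t in ['gauge','collar','handle']:
        for d in nets.tip_of(t,c)[:1]: print(c,t,np.round(d['point'],1),round(d['confidence'],2))
    for d in nets.trace('gauge',c)[:2]:
        P,u,v=pts(f,d['mask']); q=P[P[:,2]>200]
        if len(q)>20: print(c,len(q),cv2.fitLine(q.astype(np.float32),cv2.DIST_HUBER,0,1,1).ravel())
    for d in nets.trace('bush',c)[:1]:
        P,u,v=pts(f,d['mask']); q=P[(P[:,2]>83)&(P[:,2]<95)]
        if len(q): print(c,'bush',len(q),np.median(q[:,2]),cv2.minAreaRect(q[:,:2].astype(np.float32))[0])
```

```text
(array([504.26, -65.34, 327.52]), array([0.12, 0.99, 0.01])) [ 0.48  0.35  1.67 -0.62  1.62  0.73] [ 0.  0.  0. -0.  0.  0.] [519.75  59.83 331.29] 20.45
side gauge [505.5 -65.4 321.5] 0.75
side collar [515.1   4.8 325.4] 0.72
side handle [520.2  53.  326. ] 0.89
side 395 [  0.13   0.99   0.03 514.4    7.65 332.56]
side bush 131 88.76184336187795 (534.504638671875, 227.3714599609375)
scene gauge [501.6 -66.7 332.8] 0.76
scene collar [514.7  11.2 328.5] 0.56
scene handle [523.2  55.7 326.2] 0.62
scene 194 [  0.16   0.99   0.   514.34  -7.55 329.  ]
scene bush 115 88.04146269400864 (533.8789672851562, 229.85928344726562)
```

View pics/side12.png

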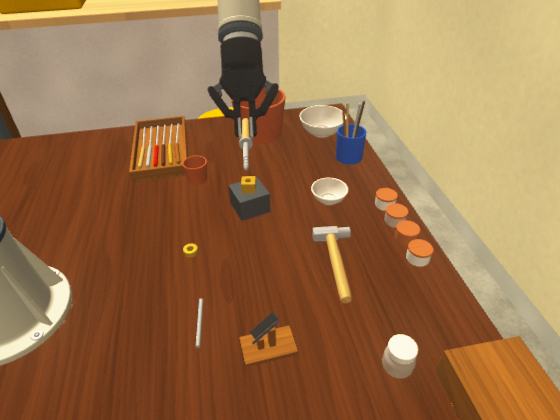

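View pics/scene12.png

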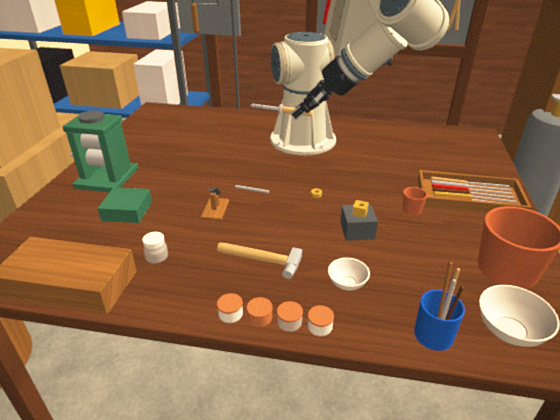

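The rod is held level at about 327 mm height and still. The bush is seated in the block, and the bystanders have not moved. Handing in.

```bash
python3 -c "
from rig import r,sense
print(sense()['clock']); print(r.sign_off())"
```

```text
21.05
the job is handed in; nothing more can be done
None
```

The job is done and was handed in at 21 s of the 59 s allowed; `sign_off` reports no verdict.

- **Bush:** I set it in the pocket head up and let go. In the wrist camera its top measured 88.0 mm and flat, which is the fully home height, and its centre was about 1 mm from the block's centre. After the rod was drawn out, both fixed cameras still put the top at 88–89 mm.
- **Gauge rod:** I took it by the handle, upright and square to the bush, and lowered it until the collar stopped at the predicted height. The steady contact force was about 12 N. I then drew it straight out.
- **Final hold:** The arm was at rest, with the rod level within about 2° and the tip and handle about 325 mm above the bench. It was touching nothing but the fingers, and the bystanders looked unmoved in the pictures.

**Disagreement:** the side and scene cameras differed by about 2–3 mm on where the bush's centre lies, which is within the calibration and edge noise of their few pixels on it. I relied on the closer wrist view and the height readings instead. No check failed.

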